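# Third hand for the label-roll holder

## Robot

A 6-joint arm with a two-finger parallel gripper is mounted at the origin on a cart in front of the work surface, level with it; the furniture and walls round the work are solid. World frame = base frame: x ahead of the robot, y to its left, z up, the work surface at z = 0. Lengths are in m, angles in rad, forces in N, time in s.
With the tool pointing down it reaches from about 0.275 to 0.875 m from the base axis. Payload 12.5 kg.
Tool frame: the origin (TCP) lies on the centre line of the jaws, within the pads' length; the fingertips stand r.finger_overhang ahead of it and the grasp point (between the pads) lies 3 mm ahead of it (r.finger_overhang is the distance from the TCP to the fingertips, in m); z points along the fingers, y is the direction in which the jaws open and shut (so a half turn about z gives the same grasp; the last joint's range is limited). The gripper opens to 85 mm and grips with 20 to 120 N. Pads are 22 mm wide; open, the fingers measure 114 mm over their backs; the gripper's body (76 mm by 85 mm) begins 54 mm behind the grasp point. The pads swing forward as they close: fully open they stand 13 mm farther back than shut.
Start: joints at [-1.423, 0.351, 1.652, -0, 1.139, -0.085], TCP at [0.127, -0.535, 0.253] pointing down, gripper open.
Joint ranges: [-2.75, 2.75], [-0.79, 2.1], [0.01, 2.65], [-1.57, 4.71], [0.07, 3.14], [-2.87, 2.87]. Speed limits (rad/s): [2.22, 2.22, 2.79, 3.14, 3.14, 3.14].

## Interface

Orientations are given as a unit quaternion [x, y, z, w].
In Python, from cell import r, optics gives the robot as it stands. The module is installed in compiled form; this text tells all that it offers. Calls block until the motion is done:
- r.move_to(position, orientation): joint-space move of the TCP to a pose.
- r.move_linear(position, rot=None, vel=0.15): straight line of the TCP; rot=None keeps the orientation; vel is the mean speed in m/s.
- r.set_joints(angles): joint-space move.
- r.set_gripper(opening, squeeze=None): opening from 0.0 (shut) to 1.0 (fully open); squeeze is the grip in N (None keeps the last); returns when the fingers have stopped.
- r.sleep(seconds).
- r.inverse_kinematics(position, orientation): joint angles nearest the present ones, or None.
- optics.get_image(name): name is "scene" or "side" or "wrist"; returns a dict with "pixels" (480x640x3 uint8, red, green, blue), "depth" (480x640 float32, m along the optical axis (not along the pixel's ray), 0 where there is no reading), "fx", "fy", "cx", "cy" (pixels), "camera_from_world" (4x4, takes a point from world to camera coordinates); the wrist camera has in their place "mount" (4x4, takes a point from camera to tool coordinates, whose origin is the TCP and whose axes are the flange's). Camera axes: x right, y down, z forward; pixel columns grow to the right and rows downward; lengths in m; the calibration is good to about 2 mm. A picture is of the moment at which its call begins: read the wrist's pose just before it.
A pose or a line that the arm cannot do raises r.PlanningError and nothing moves.
- r.hand_in(): hands the job in, once; it reports no verdict.
Readings, each from a call of its own:
- r.current_t(): time.
- r.current_q(): joint angles.
- r.current_qvel(): joint speeds.
- r.current_effort(): joint torques, N m.
- r.current_tool_pos(): TCP position.
- r.current_ee_rot(): TCP orientation.
- r.current_contact_force(): force on the tool from outside, world axes, zero at the start.
- r.current_torque(): the same for the moment, N m.
- r.current_opening(): opening from 0.0 (shut) to 1.0 (fully open).
Only numpy, scipy, OpenCV 4.12 (cv2) and the standard library are available. Lean on these libraries where they do the work, as an engineer would, in place of code of your own. Each camera call takes 0.05 s, during which the arm holds its last target.

## Task

I am mounting the label-roll holder beside the scale and need a third hand: take the loose grey end bracket by its tab, set its foot flat on the board between the two guide strips with the foot pointing away from the rolls, then slide it along so that the nose of the sprung spindle end enters its hole and the spring is pushed about half-way in (a steady push of about 10 N), never fully in. Finish while still holding it there with that push, since I will drive the screws; do not let go, do not tip it over, and leave the other things on the worktop where they are.

Things in the scene. Friction and masses are not known exactly. Their poses are not given: they have to be found in the camera images.
- holder: Label-roll holder, screwed down: plywood board 116 (x) x 320 (y) x 12 mm, origin at the centre of its underside, z up. Its spindle, a 20 mm steel tube with two label rolls 61 mm across (ending at y = +36 mm), lies along y at x = 0, 52 mm above the worktop, from the fixed end bracket (+y) to its free end (tube ends at y = +6 mm).
- guide (a point): Point on the board's upper face (12 mm above the worktop), holder's x = 0, y = -85 mm, axes as the holder's: set the bracket down here, 46 mm clear of the nose. It lies midway between two aluminium guide strips along y (y = -155 to -5 mm), 9 mm high with bevelled inner edges, 74 mm apart, open above and at the -y end.
- flange (a point): Centre of the outer face of the flange of the sprung spindle end, on the spindle axis (52 mm above the worktop); axes as the holder's. The flange is 25 mm across; a nose 10 mm thick, tapered, stands 8 mm out of it toward -y. The end slides along +y into the tube.
- end_piece (a joint): How far the sprung spindle end is pushed in, m: 0 = fully out (start), 0.022 = fully in. The spring pushes back with 2 N at 0, plus 0.8 N per mm: 6 N at 5 mm, 10.8 N at 11 mm (half-way), 15 N at 16 mm.
- bracket: Loose grey metal end bracket, about 250 g, upright on its foot; origin at the middle of the plate's underside. Plate 70 (x) x 10 (y) x 60 mm high, on it a tab 44 mm wide, 10 mm thick, up to z = 102 mm; 18 mm hole along y at z = 40 mm. Foot 70 mm wide, 6 mm thick, from the plate to y = -47 mm. In place its axes point as the holder's.
- bracket_tab (a point): Point to grip the bracket: centre of its tab, 82 mm above its underside; axes as the bracket's. Grip across y (10 mm). Fingertips over 28 mm below this point would strike the flange. Mind the lamp that hangs under the rack behind the work: its underside is 0.56 m above the worktop, its near face 0.52 m ahead of the robot; travel low and near.
- bracket_foot (a point): Middle of the plate's underside, on the bracket; axes as the bracket's. When seated it lies on the board's upper face, x = 0 in the holder's frame. The plate meets the flange when this point is at y = -31 mm in the holder's frame.
- bracket_heel (a point): Middle of the rear lower edge of the bracket's foot, 47 mm from bracket_foot toward the bracket's -y.
- screwdriver: Screwdriver with a black handle, about 200 mm long, lying on the worktop left of the holder; leave it.
- tape_roll: Roll of brown tape, 94 mm across, 48 mm high, behind and right of the holder; leave it.
- small_tin: Green tin, 75 mm across, 58 mm high, behind the bracket; leave it.
There are look-alikes about, which are no part of the job. What is shaped like the bracket but orange is not meant.

How it is judged:
By the outcome, as a careful person would: the job done as asked, in the order asked, and still so for the second after the job is handed in, while the arm keeps its last pose, push and grip.
It also fails if it takes over 42 s, if anything falls off the work surface, if the arm or the gripper's body presses on something with over 40 N, if the wrist force passes 120 N, or if a joint passes its speed limit or range.

## Working session

There is one attempt and no reset: what is moved stays moved. The work goes in short steps, each a Python script; the robot and the scene stay as the last script left them, time stands still between calls to the robot, and variables do not carry over. Pictures are saved under pics/ and viewed, and the job is handed in when it is done.

```bash
mkdir -p pics; ls
python3 - <<'E'
from cell import r, optics
import cv2,numpy as np
print(r.current_t(), r.finger_overhang, r.current_ee_rot(), r.current_tool_pos(), r.current_opening())
for n in ("scene","side","wrist"):
    d=optics.get_image(n)
    cv2.imwrite(f"pics/{n}0.png",d["pixels"][:,:,::-1])
    np.savez(f"{n}0.npz",**d)
    print(n,d["fx"],d["fy"],d["cx"],d["cy"],d.get("camera_from_world",d.get("mount")))
E
```

```text
pics
0.0 0.022 [ 9.93233192e-01  1.16135628e-01 -3.69390627e-05 -5.83958155e-04] [ 0.12684568 -0.53485941  0.25275662] 0.9995967691537658
scene 547.3249414499836 547.3249414499836 322.0043812981686 243.85597113629927 [[-0.70233454 -0.71183965  0.00324144  0.25138973]
 [-0.35489131  0.34619792 -0.8684464   0.30549328]
 [ 0.61707241 -0.61109026 -0.49577247  1.32253468]
 [ 0.          0.          0.          1.        ]]
side 532.5780363924611 532.5780363924611 314.110524165146 237.1239385593741 [[ 0.85041278 -0.52611406 -0.00144516 -0.53819378]
 [-0.22134627 -0.35529035 -0.90817101  0.12144326]
 [ 0.47728809  0.77264012 -0.41859685  1.33759753]
 [ 0.          0.          0.          1.        ]]
wrist 393.64544582291535 393.64544582291535 316.8648275879414 235.52094666051886 [[ 9.57517701e-05 -9.45762285e-01 -3.24859495e-01  8.43566824e-02]
 [ 9.99999906e-01  2.27963907e-04 -3.68922277e-04  9.27219607e-04]
 [ 4.22969016e-04 -3.24859430e-01  9.45762218e-01 -1.20781625e-01]
 [ 0.00000000e+00  0.00000000e+00  0.00000000e+00  1.00000000e+00]]
```

View pics/scene0.png

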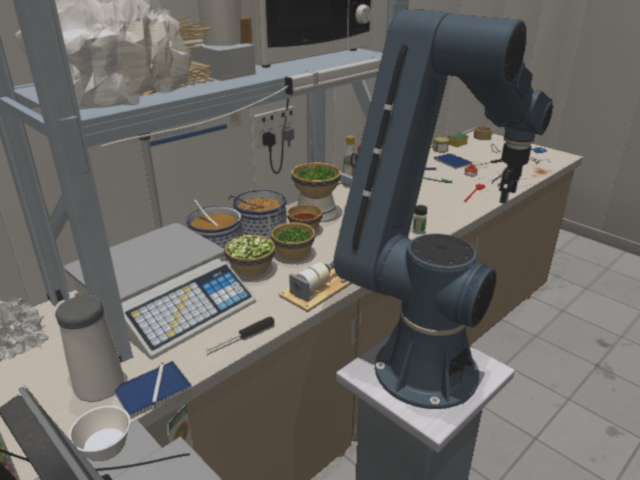

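View pics/side0.png

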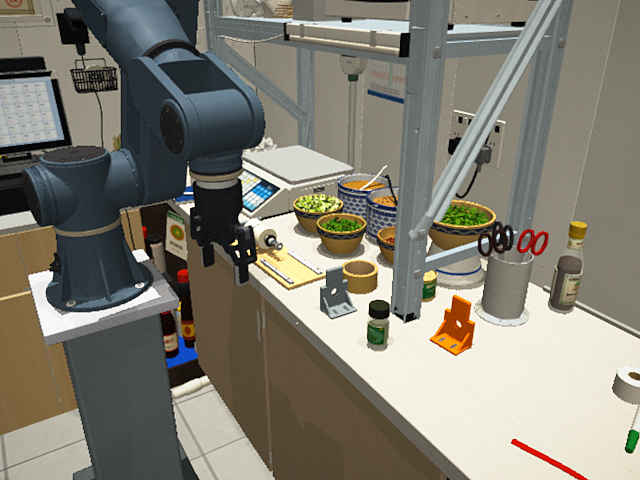

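View pics/wrist0.png

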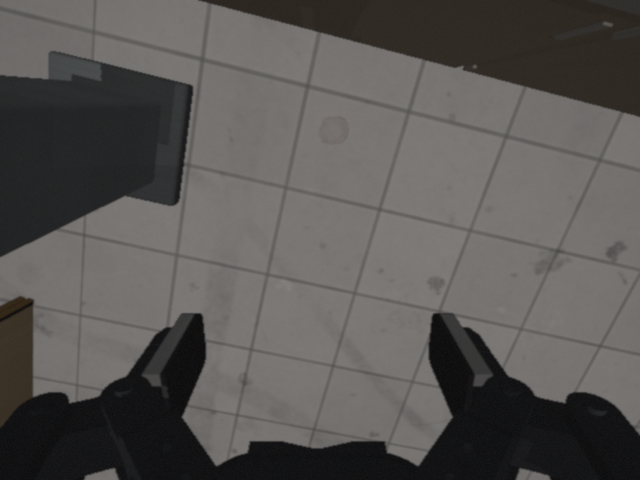

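The side view shows the grey bracket at about (338,293). The orange look-alike is at (455,325), and the holder is at about (290,265), partly hidden by the arm. The scene view shows the holder's rolls at (315,275). The grey one fits the description, and I'll confirm that in an enlarged crop.

Run:
```python
import cv2,numpy as np
im=cv2.imread("pics/side0.png")
c=im[220:360,230:450]
cv2.imwrite("pics/side0c.png",cv2.resize(c,None,fx=3.6,fy=3.6,interpolation=cv2.INTER_CUBIC))
d=np.load("side0.npz");D=d["depth"];T=np.linalg.inv(d["camera_from_world"])
def P(u,v):
    z=np.median(D[v-1:v+2,u-1:u+2]);p=np.array([(u-d["cx"])/d["fx"]*z,(v-d["cy"])/d["fy"]*z,z,1]);return (T@p)[:3].round(3)
for n,uv in dict(tab=(336,277),pl=(335,300),foot=(345,310),orange=(455,310),board=(300,280),nose=(282,246),roll=(265,238),tape=(360,270),jar=(378,325),table=(320,310)).items(): print(n,P(*uv))
d2=np.load("scene0.npz")
```

```text
tab [ 0.447 -0.396  0.08 ]
pl [ 0.445 -0.396  0.02 ]
foot [ 0.451 -0.428  0.008]
orange [ 0.586 -0.63   0.071]
board [ 0.429 -0.262  0.013]
nose [ 0.448 -0.136  0.052]
roll [ 0.427 -0.077  0.057]
tape [ 0.578 -0.312  0.022]
jar [ 0.427 -0.577  0.061]
table [ 0.408 -0.39   0.001]
```

View pics/side0c.png

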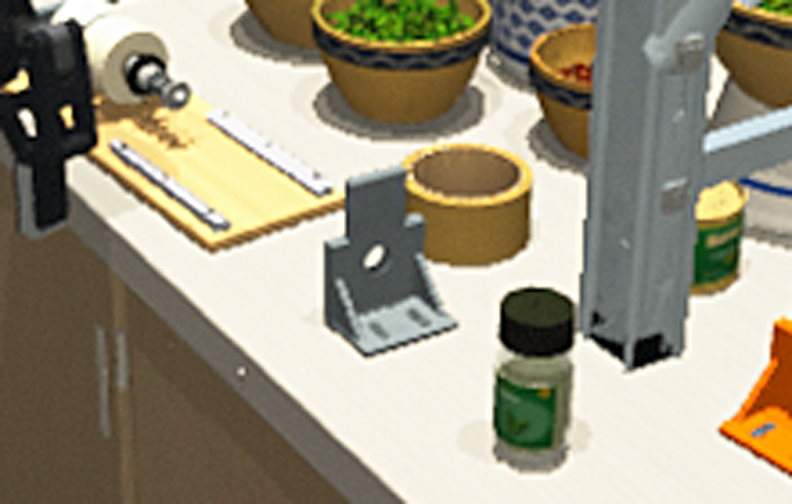

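The crop confirms the target. The grey bracket with hole and tab is at crop (375,260), upright, with its foot towards the camera (-y). The orange one at the right edge and the jar at crop (535,380) are not it. The holder's nose is at crop (178,95) and its open -y end faces the bracket. Next is a look from above with the wrist camera, low and near.

Run:
```python
from cell import r, optics
import cv2,numpy as np
d=np.load("side0.npz");T=np.linalg.inv(d["camera_from_world"])
ray=T[:3,:3]@np.array([(406-d["cx"])/d["fx"],(317-d["cy"])/d["fy"],1]);o=T[:3,3];print("post",o-ray*o[2]/ray[2])
q=r.inverse_kinematics([0.42,-0.27,0.25],[1,0,0,0]);print(q)
r.move_to([0.42,-0.27,0.25],[1,0,0,0])
p,R=r.current_tool_pos(),r.current_ee_rot()
w=optics.get_image("wrist");np.savez("wrist1.npz",p=p,R=R,**w)
cv2.imwrite("pics/wrist1.png",w["pixels"][:,:,::-1])
s=optics.get_image("side");np.savez("side1.npz",**s);cv2.imwrite("pics/side1.png",s["pixels"][:,:,::-1])
print(r.current_t(),p,R,r.current_contact_force())
```

```text
post [ 0.55871037 -0.5153812   0.        ]
[-6.64603107e-01  2.62413488e-01  1.78338588e+00 -4.44089210e-16
  1.09579328e+00  9.06193220e-01]
1.7167 [ 0.41973005 -0.27063663  0.249991  ] [ 9.99999969e-01 -2.35122798e-04 -2.35279010e-05  7.63446543e-05] [-0.74213556  0.28266652  0.03814703]
```

View pics/wrist1.png

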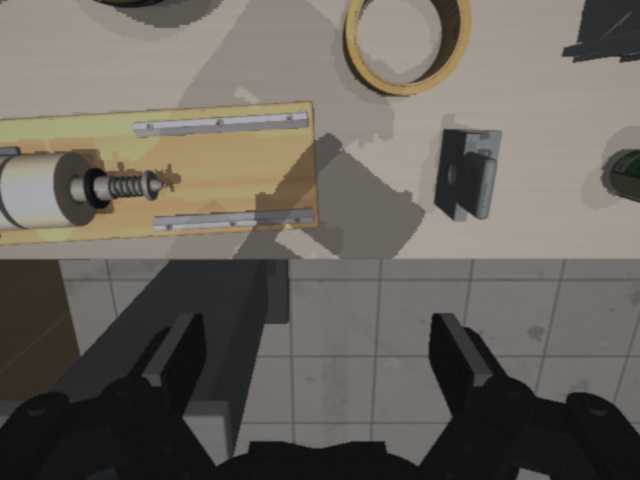

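View pics/side1.png

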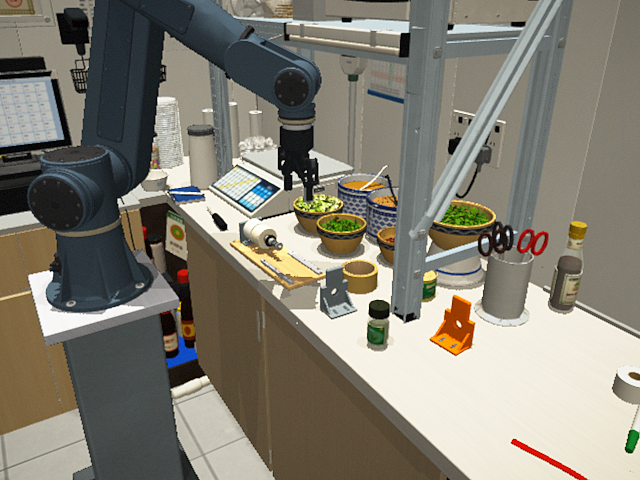

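The wrist view shows the board's -y edge from (313,102) to (318,227), the strips along rows ~122 and ~220, and the nose at (155,185). The bracket's tab top is at (488,187), with the foot to the right (-y). Now I'll measure poses from the wrist depth data and colour.

```bash
cat > h.py <<'E'
import cv2,numpy as np
from scipy.spatial.transform import Rotation as Ro
def wT(p,R,mount):
    T=np.eye(4);T[:3,:3]=Ro.from_quat(R).as_matrix();T[:3,3]=p;return T@mount
def cloud(d,T):
    v,u=np.mgrid[:480,:640];z=d["depth"].astype(float)
    P=np.stack([(u-d["cx"])/d["fx"]*z,(v-d["cy"])/d["fy"]*z,z,np.ones_like(z)],-1)
    P=(P@T.T)[...,:3];P[z<=0]=np.nan;return P
def ray(d,T,u,v,h):
    w=T[:3,:3]@np.array([(u-d["cx"])/d["fx"],(v-d["cy"])/d["fy"],1]);o=T[:3,3];return o+w*(h-o[2])/w[2]
def rect(xy):
    return cv2.minAreaRect((np.asarray(xy)*1000).astype(np.float32))
E
python3 - <<'E'
from h import *
d=np.load("wrist1.npz");T=wT(d["p"],d["R"],d["mount"]);P=cloud(d,T);X,Y,Z=P[...,0],P[...,1],P[...,2]
s=np.load("side1.npz");Ts=np.linalg.inv(s["camera_from_world"]);Q=cloud(s,Ts)
def tab(P,n):
    m=(P[...,2]>0.0975)&(P[...,2]<.108)&(abs(P[...,0]-.447)<.05)&(abs(P[...,1]+.396)<.04)
    print(n,"tabtop",m.sum(),rect(P[m][:,:2]) if m.sum()>4 else None, np.median(P[m][:,2]) if m.sum() else None)
    m=(P[...,2]>0.065)&(P[...,2]<.108)&(abs(P[...,0]-.447)<.05)&(abs(P[...,1]+.396)<.04)
    print(n,"tab",m.sum(),rect(P[m][:,:2]))
    m=(P[...,2]>0.015)&(P[...,2]<.055)&(abs(P[...,0]-.447)<.06)&(abs(P[...,1]+.396)<.04)
    q=P[m]; print(n,"plate",m.sum(),rect(q[:,:2]), q.min(0),q.max(0))
tab(P,"w");tab(Q,"s")
for nm,A,TT,dd in(("w",P,T,d),):
    # strips, light grey pixels around z~.021
    hsv=cv2.cvtColor(d["pixels"],cv2.COLOR_RGB2HSV)
    m=((A[...,2]>0.0165)&(A[...,2]<.026)&(hsv[...,1]<60)&(A[...,1]>-.3)&(A[...,1]<-.08)&(A[...,0]>.35)&(A[...,0]<.52)).astype(np.uint8)
    cv2.imwrite("pics/strips.png",m*255)
    n,l,st,c=cv2.connectedComponentsWithStats(m)
    for i in range(1,n):
        if st[i,4]>150:
            v,u=np.where(l==i);pts=np.array([ray(d,T,a,b,.021)[:2] for a,b in zip(u,v)])
            print("strip",st[i],rect(pts))
    b=cv2.inRange(hsv,(10,70,60),(30,255,255)); 
    b[:, 330:]=0;b[250:]=0
    c=max(cv2.findContours(b,0,2)[0],key=cv2.contourArea);print(cv2.boundingRect(c))
    for a in((313,102),(318,227),(0,120),(0,243)):print("board",a,ray(d,T,*a,.012))
    print("board z",np.nanmedian(A[150:180,240:300,2]),"table",np.nanmedian(A[50:90,200:300,2]),"noseregion")
    print(A[185,140:165:3])
E
python3 - <<'E'
import cv2
im=cv2.imread("pics/wrist1.png");cv2.imwrite("pics/w1c.png",cv2.resize(im[90:260,0:320],None,fx=2.5,fy=2.5,interpolation=cv2.INTER_CUBIC))
E
```

```text
w tabtop 864 ((445.17486572265625, -388.97039794921875), (9.795727729797363, 43.650875091552734), 88.87386322021484) 0.1013201522297556
w tab 1888 ((445.25390625, -388.86029052734375), (10.050206184387207, 43.809654235839844), 87.8934555053711)
w plate 1397 ((444.50836181640625, -400.5267333984375), (33.41065216064453, 70.35005950927734), 87.7828598022461) [ 0.40995266 -0.41847531  0.01500164] [ 0.48016979 -0.38310222  0.0549722 ]
s tabtop 57 ((443.9980773925781, -393.3749084472656), (13.10960865020752, 43.65745162963867), 86.79114532470703) 0.10059796408336963
s tab 268 ((443.95635986328125, -394.1194763183594), (14.601130485534668, 43.65745162963867), 86.79114532470703)
s plate 445 ((443.0491638183594, -401.558837890625), (35.103023529052734, 71.79808044433594), 85.2116470336914) [ 0.4080352  -0.42162046  0.01500212] [ 0.4784818  -0.38325806  0.05475862]
strip [ 132  112  176   25 2576] ((484.64154052734375, -187.84146118164062), (12.279842376708984, 150.0111083984375), 3.2291107177734375)
strip [ 152  209  162   22 2168] ((399.6239013671875, -192.63491821289062), (13.154951095581055, 150.00473022460938), 3.295212507247925)
(0, 101, 319, 144)
board (313, 102) [ 0.50285967 -0.26800461  0.012     ]
board (318, 227) [ 0.38961965 -0.27238392  0.012     ]
board (0, 120) [0.48803728 0.0060939  0.012     ]
board (0, 243) [0.37342531 0.03612589 0.012     ]
board z 0.01218915435485085 table 0.0001441299797883544 noseregion
[[ 0.43989474 -0.12911425  0.05825565]
 [ 0.44110244 -0.13415174  0.06412071]
 [ 0.44103337 -0.13637311  0.06378941]
 [        nan         nan         nan]
 [ 0.43973196 -0.13843516  0.05748154]
 [ 0.43962863 -0.14064618  0.05698407]
 [ 0.43936636 -0.14254941  0.05571526]
 [ 0.43925242 -0.1447611   0.05516635]
 [ 0.43065272 -0.13077529  0.01343865]]
```

View pics/w1c.png

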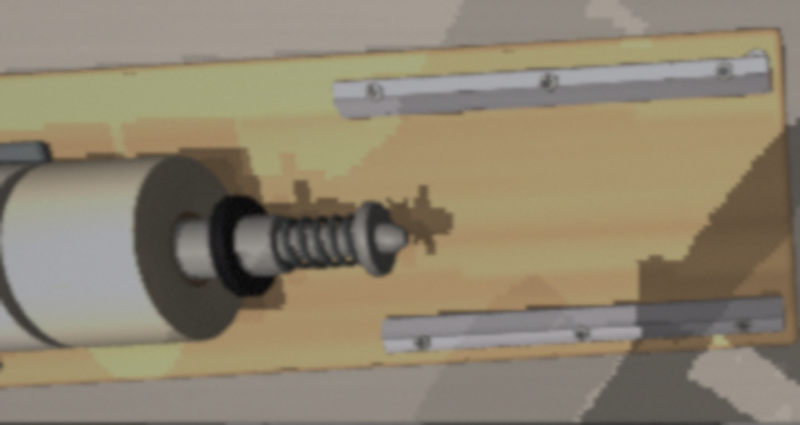

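Holder: yaw +3.25°, origin (0.4376, -0.1104). The board edge and the nose tip both agree with this to within 1 mm. Bracket: tab centre (0.4452, -0.3890), yaw about -2°. The side view reads about 4 mm further out in y, which the jaws will tolerate. Now the grasp.

```bash
cat >> h.py <<'E'
def yq(deg): return (Ro.from_euler("z",deg,degrees=True)*Ro.from_quat([1,0,0,0])).as_quat()
HY=3.25; H0=np.array([.4376,-.1104]); c,s_=np.cos(np.radians(HY)),np.sin(np.radians(HY))
def hw(x,y): return H0+np.array([c*x-s_*y, s_*x+c*y])
def wh(p): a=np.asarray(p)[:2]-H0; return np.array([c*a[0]+s_*a[1], -s_*a[0]+c*a[1]])
E
python3 - <<'E'
from h import *
from cell import r, optics
def st(m): print(m,round(r.current_t(),2),np.round(r.current_tool_pos(),4),np.round(r.current_contact_force(),2),round(r.current_opening(),3))
q=yq(-2)
r.set_gripper(0.6,30)
r.move_to([.4452,-.3895,.17],q); st("above")
r.move_linear([.4452,-.3895,.085],vel=.1); st("down")
p,R=r.current_tool_pos(),r.current_ee_rot()
w=optics.get_image("wrist");cv2.imwrite("pics/wrist2.png",w["pixels"][:,:,::-1])
s=optics.get_image("side");cv2.imwrite("pics/side2.png",cv2.resize(s["pixels"][180:340,220:440,::-1],None,fx=3.5,fy=3.5))
E
```

```text
above 2.78 [ 0.4451 -0.3891  0.17  ] [-0.7   0.59 -0.05] 0.599
down 3.78 [ 0.4455 -0.3897  0.0856] [-0.36 -0.91 -0.83] 0.601
```

View pics/wrist2.png

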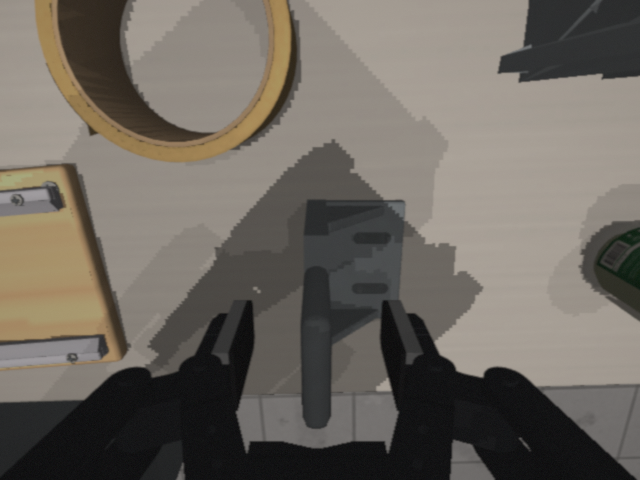

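View pics/side2.png

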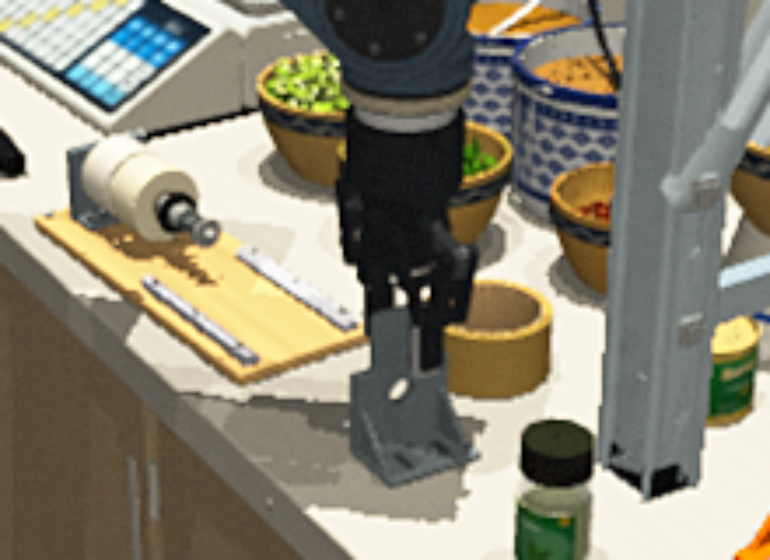

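The wrist view shows the tab at column 316, centred between the pad faces at 250 and 383. The side view shows the fingers either side of the tab. I'll grip, lift and check again.

Run:
```python
from h import *
from cell import r, optics
def st(m): print(m,round(r.current_t(),2),np.round(r.current_tool_pos(),4),np.round(r.current_contact_force(),2),np.round(r.current_torque(),2),round(r.current_opening(),3))
r.set_gripper(0.0,90); st("grip")
p=r.current_tool_pos()
r.move_linear([p[0],p[1],.095],vel=.04); st("lift1")
r.move_linear([p[0],p[1],.145],vel=.12); st("lift")
g=hw(0,-85)
q=yq(HY)
r.move_linear([g[0],g[1],.145],rot=q,vel=.15); st("over")
p,R=r.current_tool_pos(),r.current_ee_rot()
w=optics.get_image("wrist");np.savez("wrist3.npz",p=p,R=R,**w);cv2.imwrite("pics/wrist3.png",w["pixels"][:,:,::-1])
s=optics.get_image("side");np.savez("side3.npz",**s);cv2.imwrite("pics/side3.png",cv2.resize(s["pixels"][180:340,220:440,::-1],None,fx=3.5,fy=3.5))
```

```text
grip 4.33 [ 0.4454 -0.3895  0.0853] [1.41 2.64 3.67] [ 0.18 -0.03 -0.01] 0.105
lift1 4.73 [ 0.4454 -0.3896  0.0951] [ 0.19  0.45 -2.35] [-0.01 -0.04  0.01] 0.101
lift 5.3 [ 0.4451 -0.3893  0.1445] [-0.32  0.29 -2.96] [-0.02 -0.   -0.04] 0.105Traceback (most recent call last):
  File "<stdin>", line 10, in <module>
cell.PlanningError: the arm cannot follow that straight line within its joint ranges
```

Run:
```python
from h import *
from cell import r
print(np.round(r.current_q(),3), r.current_ee_rot())
g=hw(0,-85);p=r.current_tool_pos()
for f in np.linspace(0,1,6):
  for z in (.145,):
    x=p+(np.array([g[0],g[1],z])-p)*f
    for y in (-2+5.25*f,):
        q=r.inverse_kinematics(x,yq(y));print(x.round(3),y,None if q is None else np.round(q,3))
q=r.inverse_kinematics([*hw(0,-20.5),.097],yq(HY));print(q)
print(r.inverse_kinematics([*hw(0,-20.5),.097],yq(HY+180)))
```

```text
[-0.797  0.553  1.634 -0.     0.956  0.808] [ 9.99847845e-01 -1.74415627e-02 -2.09402671e-04 -1.86725465e-04]
[ 0.445 -0.389  0.145] -2.0 [-0.797  0.552  1.634 -0.     0.955  0.808]
[  1.407 -17.306   0.145] -0.95 None
[  2.37  -34.223   0.145] 0.10000000000000009 None
[  3.332 -51.14    0.145] 1.1500000000000004 None
[  4.294 -68.057   0.145] 2.2 None
[  5.256 -84.974   0.145] 3.25 None
None
None
```

My own unit slip: I passed millimetres to `hw`. The planner refused it and nothing moved. I'll continue in metres.

Run:
```python
from h import *
from cell import r, optics
def st(m): print(m,round(r.current_t(),2),np.round(r.current_tool_pos(),4),np.round(r.current_contact_force(),2),np.round(r.current_torque(),2),round(r.current_opening(),3))
g=hw(0,-.085); print(g)
q=yq(HY)
r.move_linear([g[0],g[1],.145],rot=q,vel=.13); st("over")
r.sleep(.2)
p,R=r.current_tool_pos(),r.current_ee_rot();print(np.round(r.current_q(),3))
w=optics.get_image("wrist");np.savez("wrist3.npz",p=p,R=R,**w);cv2.imwrite("pics/wrist3.png",w["pixels"][:,:,::-1])
s=optics.get_image("side");np.savez("side3.npz",**s);cv2.imwrite("pics/side3.png",cv2.resize(s["pixels"][180:340,220:440,::-1],None,fx=3.5,fy=3.5))
print(r.inverse_kinematics([*hw(0,-.02),.097],yq(HY)))
T=wT(p,R,w["mount"]);P=cloud(w,T)
for n,T,A in(("w",T,P),("s",None,cloud(s,np.linalg.inv(s["camera_from_world"])))):
    for lo,hi in((.057,.07),(.075,.115),(.15,.17)):
        m=(A[...,2]>lo)&(A[...,2]<hi)&(abs(A[...,0]-p[0])<.06)&(A[...,1]<p[1]+.02)&(A[...,1]>p[1]-.07)
        print(n,lo,m.sum(),rect(A[m][:,:2]) if m.sum()>5 else "", np.median(A[m],0) if m.sum() else "")
```

```text
[ 0.44241889 -0.19526329]
over 6.94 [ 0.4425 -0.1958  0.145 ] [ 1.05 -0.72 -2.81] [ 0.02 -0.    0.04] 0.105
[-0.512  0.384  1.918 -0.     0.84   1.002]
[-3.90608032e-01  4.33044792e-01  2.00875062e+00 -4.44089210e-16
  6.99797246e-01  1.12346509e+00]
w 0.057 7214 ((443.975830078125, -217.0915985107422), (69.54002380371094, 52.18658447265625), 3.2565903663635254) [ 0.44688575 -0.22522671  0.06588123]
w 0.075 1246 ((451.7005615234375, -219.54005432128906), (74.25912475585938, 28.595935821533203), 29.169330596923828) [ 0.47613639 -0.20099892  0.08884517]
w 0.15 7083 ((450.51507568359375, -199.75912475585938), (38.873958587646484, 50.89962387084961), 48.07553482055664) [ 0.45211372 -0.19631273  0.16111416]
s 0.057 283 ((441.6188659667969, -218.25637817382812), (70.88190460205078, 58.476593017578125), 3.199314594268799) [ 0.4410611  -0.22634397  0.06594393]
s 0.075 378 ((440.8934631347656, -207.77041625976562), (73.67346954345703, 38.05828094482422), 5.052180767059326) [ 0.43987421 -0.20257005  0.09277026]
s 0.15 107 ((440.6593322753906, -208.29518127441406), (43.78437042236328, 46.4956169128418), 64.00650787353516) [ 0.43364766 -0.20474754  0.15851506]
```

View pics/wrist3.png

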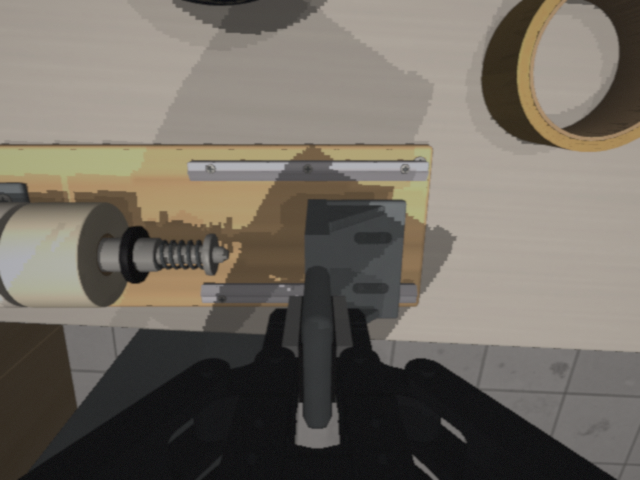

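View pics/side3.png

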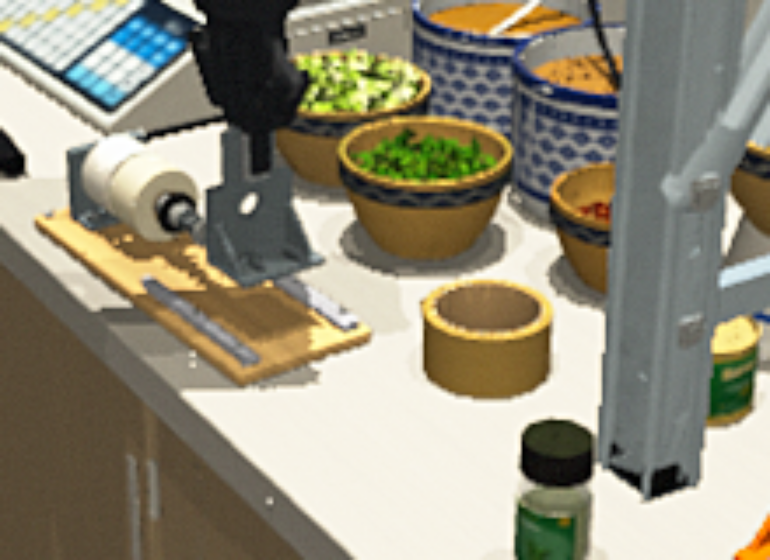

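The wrist view shows the foot over the board between the strips, at rows ~170 and ~292, with its edges parallel to them. The foot measures yaw 3.26°, equal to the holder's, and its offset agrees to 0.3 mm. I'll re-measure the strips in this same view before lowering.

Run:
```python
from h import *
d=np.load("wrist3.npz");T=wT(d["p"],d["R"],d["mount"]);A=cloud(d,T)
hsv=cv2.cvtColor(d["pixels"],cv2.COLOR_RGB2HSV)
m=((A[...,2]>0.0165)&(A[...,2]<.026)&(hsv[...,1]<70)&(A[...,1]>-.3)&(A[...,1]<-.08)&(A[...,0]>.35)&(A[...,0]<.52)).astype(np.uint8)
n,l,st,c=cv2.connectedComponentsWithStats(m)
for i in range(1,n):
    if st[i,4]>80:
        v,u=np.where(l==i);pts=np.array([ray(d,T,a,b,.021)[:2] for a,b in zip(u,v)])
        R=rect(pts);print("strip",st[i],R,wh(np.array(R[0])/1000)); h=np.array([wh(q) for q in pts]);print(np.percentile(h[:,0],[1,99]))
# foot in holder frame
m=(A[...,2]>.057)&(A[...,2]<.07)&(abs(A[...,0]-d["p"][0])<.06)&(A[...,1]<d["p"][1]+.02)&(A[...,1]>d["p"][1]-.07)
h=np.array([wh(q) for q in A[m]]);print("foot x",np.percentile(h[:,0],[.5,99.5]),"y",np.percentile(h[:,1],[.5,99.5]),np.median(A[m][:,2]))
m=(A[...,2]>.06)&(A[...,2]<.066)&(A[...,1]>-.16)&(A[...,1]<-.11)&(abs(A[...,0]-.44)<.03)
h=np.array([wh(q) for q in A[m]]);print("nose/flange top x",np.median(h[:,0]), h[:,1].min())
```

```text
strip [ 187  161  242   20 4780] ((485.1891784667969, -187.98574829101562), (11.829023361206055, 150.18408203125), 3.232334613800049) [ 0.04311409 -0.08015893]
[0.03718761 0.04904179]
strip [ 200  284  104   19 1749] ((398.24896240234375, -153.4178924560547), (13.871318817138672, 71.51852416992188), 3.238302230834961) [-0.04172655 -0.04071779]
[-0.04866388 -0.03554307]
strip [399 284  18  19 307] ((404.355224609375, -261.3197326660156), (13.868739128112793, 11.890430450439453), 3.2397382259368896) [-0.04174737 -0.14879227]
[-0.04868238 -0.03557053]
foot x [-0.03295531  0.0348331 ] y [-0.13238991 -0.08453476] 0.0658812251084825
nose/flange top x 0.00022196678542491427 -0.02659806675713179
```

The strips centre at x_h = +0.2 mm, the foot at about 0 and the nose at +0.2 mm. All are aligned, so I'll lower until it touches.

Run:
```python
from h import *
from cell import r, optics
def st(m): print(m,round(r.current_t(),2),np.round(r.current_tool_pos(),4),np.round(r.current_contact_force(),2),np.round(r.current_torque(),2),wh(r.current_tool_pos()).round(4))
g=hw(0,-.085)
r.move_linear([g[0],g[1],.1025],vel=.08); r.sleep(.15); st("pre")
f0=r.current_contact_force()[2]
z=.1025
while z>.093:
    z-=.001
    r.move_linear([g[0],g[1],z],vel=.02); r.sleep(.05); st(f"{z:.4f}")
    if r.current_contact_force()[2]-f0>5: break
np.save("z.npy",z)
p,R=r.current_tool_pos(),r.current_ee_rot()
w=optics.get_image("wrist");np.savez("wrist4.npz",p=p,R=R,**w);cv2.imwrite("pics/wrist4.png",w["pixels"][:,:,::-1])
s=optics.get_image("side");np.savez("side4.npz",**s);cv2.imwrite("pics/side4.png",cv2.resize(s["pixels"][180:340,220:440,::-1],None,fx=3.5,fy=3.5))
```

```text
pre 8.07 [ 0.4427 -0.1954  0.103 ] [-0.26 -0.23 -3.5 ] [-0.01  0.03  0.  ] [ 0.0003 -0.0852]
0.1015 8.38 [ 0.4424 -0.1953  0.1016] [-0.23  0.85 -2.9 ] [ 0.05 -0.02 -0.04] [ 0.    -0.085]
0.1005 8.68 [ 0.4424 -0.1953  0.1005] [ 0.07  0.54 -2.02] [0.03 0.   0.03] [ 0.    -0.085]
0.0995 8.97 [ 0.4424 -0.1952  0.0995] [ 0.49 -0.24 -3.16] [ 0.   -0.03  0.  ] [-0.    -0.085]
0.0985 9.28 [ 0.4424 -0.1953  0.0985] [-0.41 -0.11 -2.65] [ 0.02  0.01 -0.02] [-0.    -0.085]
0.0975 9.57 [ 0.4424 -0.1952  0.0975] [-0.89  0.54 -3.68] [ 0.05  0.01 -0.  ] [-0.    -0.085]
0.0965 9.88 [ 0.4425 -0.1953  0.0973] [-3.54  1.68 10.86] [0.33 0.64 0.01] [ 0.0001 -0.085 ]
```

View pics/wrist4.png

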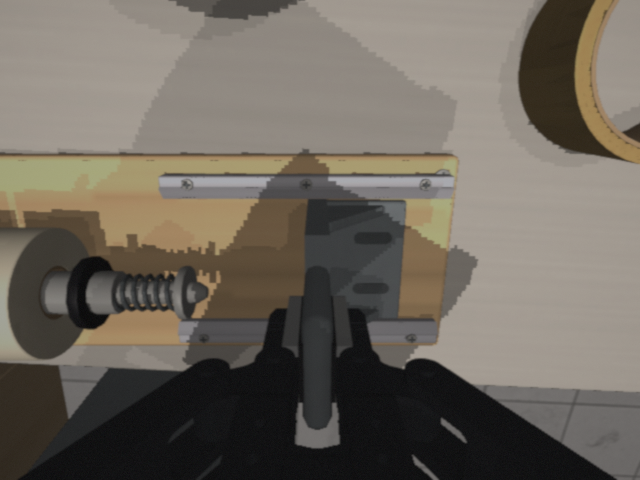

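View pics/side4.png

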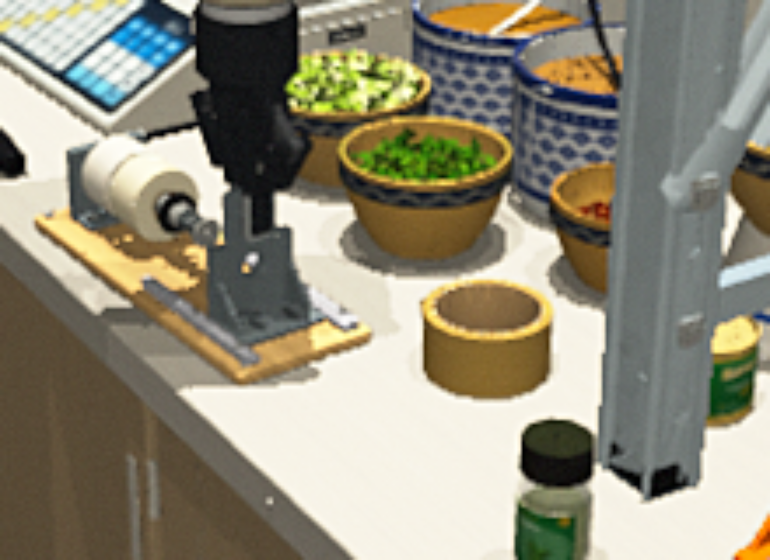

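The wrist view shows the foot on the board between the strips, at rows 185 and 330. The plate is at column ~310 and the nose at 205, clear of it. Contact came at TCP z = 0.0973. The moment reading (0.64 N m) is larger than I expected, so I'll check flatness in the depth data.

Run:
```python
from h import *
from cell import r
for k in (3,4):
    d=np.load(f"wrist{k}.npz");T=wT(d["p"],d["R"],d["mount"]);A=cloud(d,T)
    b=d["p"][2]-.085
    H=np.stack([c*(A[...,0]-H0[0])+s_*(A[...,1]-H0[1]),-s_*(A[...,0]-H0[0])+c*(A[...,1]-H0[1])],-1)
    m=(H[...,1]<-.085-.01)&(H[...,1]>-.085-.045)&(H[...,0]>-.025)&(H[...,0]<.028)&(abs(A[...,2]-b-.006)<.004)
    for it in range(3):
        X=np.c_[H[m],np.ones(m.sum())];co=np.linalg.lstsq(X,A[m][:,2],rcond=None)[0]
        res=np.abs(A[...,2]-(H@co[:2]+co[2]));m&=res<.0015
    print(k,m.sum(),"tilt deg x,y",np.degrees(co[:2]),"z at -.108",co[1]*-.108+co[2])
    m=(H[...,1]<-.045)&(H[...,1]>-.075)&(abs(H[...,0])<.03)&(abs(A[...,2]-.012)<.004)
    X=np.c_[H[m],np.ones(m.sum())];co=np.linalg.lstsq(X,A[m][:,2],rcond=None)[0];print(" board",m.sum(),np.degrees(co[:2]),co[1]*-.06+co[2])
    print(Ro.from_quat(d["R"]).as_matrix()[:,2])
print(r.current_contact_force().round(2),r.current_torque().round(2),r.current_tool_pos())
```

```text
3 5088 tilt deg x,y [-0.04698059 -0.09851177] z at -.108 0.06591149712267151
 board 3699 [-0.00537569  0.00715419] 0.01221729211238696
[ 1.05632423e-05 -3.20129845e-05 -9.99999999e-01]
4 5095 tilt deg x,y [-0.04129106 -0.06475097] z at -.108 0.018257222346137716
 board 5124 [-0.02539071 -0.07364365] 0.012206804306823775
[ 2.45455844e-04 -1.33119014e-04 -9.99999961e-01]
[-4.18  2.75 11.  ] [0.42 0.61 0.03] [ 0.44252047 -0.19527824  0.09726987]
```

The foot is flat: its tilt is under 0.1° and its top is 6.05 mm above the board. I'll ease the down-force and slide.

Run:
```python
from h import *
from cell import r, optics
def st(m):
    F=r.current_contact_force(); print(m,round(r.current_t(),2),"h",wh(r.current_tool_pos()).round(4),"z",round(r.current_tool_pos()[2],4),"Fh",(c*F[0]+s_*F[1]).round(1),(-s_*F[0]+c*F[1]).round(1),F[2].round(1))
z=.0970
r.move_linear([*hw(0,-.085),z],vel=.02); r.sleep(.2); st("eased")
for y in (-.06,-.04,-.034):
    r.move_linear([*hw(0,y),z],vel=.05); r.sleep(.05); st(y)
p,R=r.current_tool_pos(),r.current_ee_rot()
w=optics.get_image("wrist");np.savez("wrist5.npz",p=p,R=R,**w);cv2.imwrite("pics/wrist5.png",w["pixels"][:,:,::-1])
s=optics.get_image("side");cv2.imwrite("pics/side5.png",cv2.resize(s["pixels"][180:340,220:440,::-1],None,fx=3.5,fy=3.5))
```

```text
eased 10.43 h [ 0.0002 -0.0851] z 0.0973 Fh -1.8 1.4 4.9
-0.06 11.12 h [ 0.0003 -0.0594] z 0.0973 Fh 1.3 -0.5 7.8
-0.04 11.72 h [ 0.0003 -0.0395] z 0.0973 Fh 0.5 -1.3 7.4
-0.034 12.04 h [ 0.0003 -0.0335] z 0.0973 Fh 2.2 -0.3 6.0
```

View pics/wrist5.png

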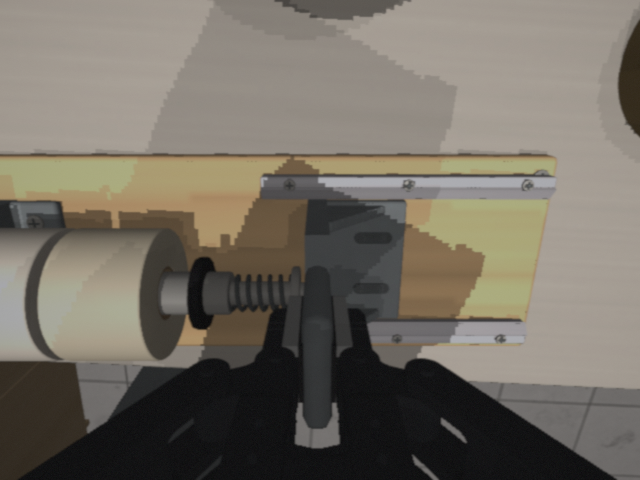

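View pics/side5.png

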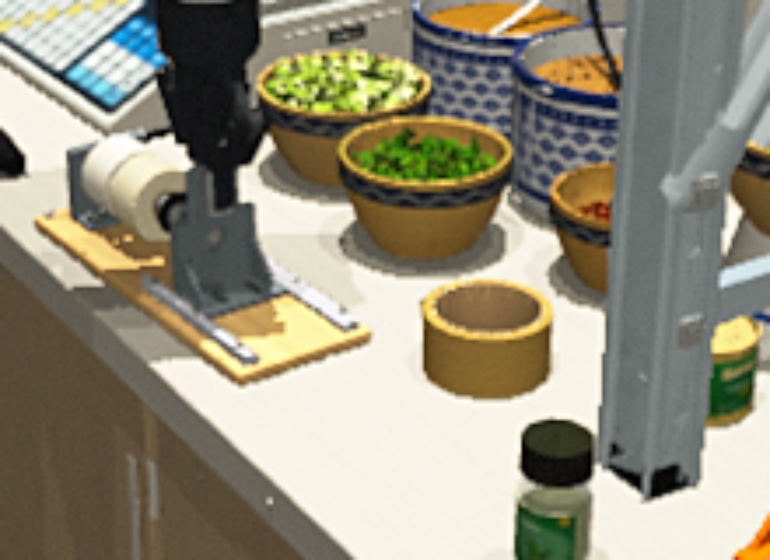

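The wrist view shows the flange at column 297, right against the plate at 305. The side view shows the nose tip in the hole at (215,238), with no push force yet. Now I'll push in small steps.

Run:
```python
from h import *
from cell import r, optics
def fm(n=8):
    a=[]
    for _ in range(n): a.append(r.current_contact_force()); r.sleep(.02)
    F=np.mean(a,0); return np.array([c*F[0]+s_*F[1],-s_*F[0]+c*F[1],F[2]]).round(2)
z=.0970
for y in (-.031,-.028,-.025,-.0225,-.0205):
    r.move_linear([*hw(0,y),z],vel=.03); r.sleep(.1); print(y,round(r.current_t(),2),"h",wh(r.current_tool_pos()).round(4),"z",round(r.current_tool_pos()[2],4),fm(),round(r.current_opening(),3))
p,R=r.current_tool_pos(),r.current_ee_rot()
w=optics.get_image("wrist");np.savez("wrist6.npz",p=p,R=R,**w);cv2.imwrite("pics/wrist6.png",w["pixels"][:,:,::-1])
s=optics.get_image("side");np.savez("side6.npz",**s);cv2.imwrite("pics/side6.png",cv2.resize(s["pixels"][180:340,220:440,::-1],None,fx=3.5,fy=3.5))
```

```text
-0.031 12.49 h [ 0.0004 -0.0306] z 0.0973 [ 1.24 -1.88  6.13] 0.104
-0.028 12.97 h [ 0.0004 -0.028 ] z 0.0973 [ 0.61 -5.56  5.13] 0.106
-0.025 13.46 h [ 0.0004 -0.0252] z 0.0973 [-0.17 -7.56  4.6 ] 0.104
-0.0225 13.94 h [ 0.0004 -0.0229] z 0.0973 [-0.43 -9.26  4.01] 0.106
-0.0205 14.43 h [ 0.0004 -0.0211] z 0.0973 [ -0.8  -11.21   3.98] 0.106
```

View pics/wrist6.png

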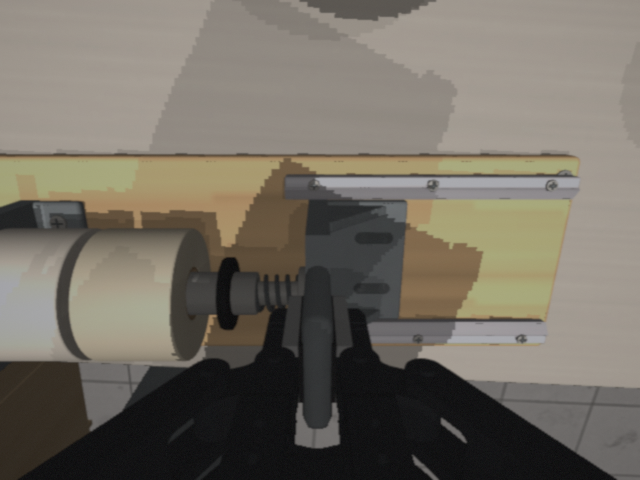

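View pics/side6.png

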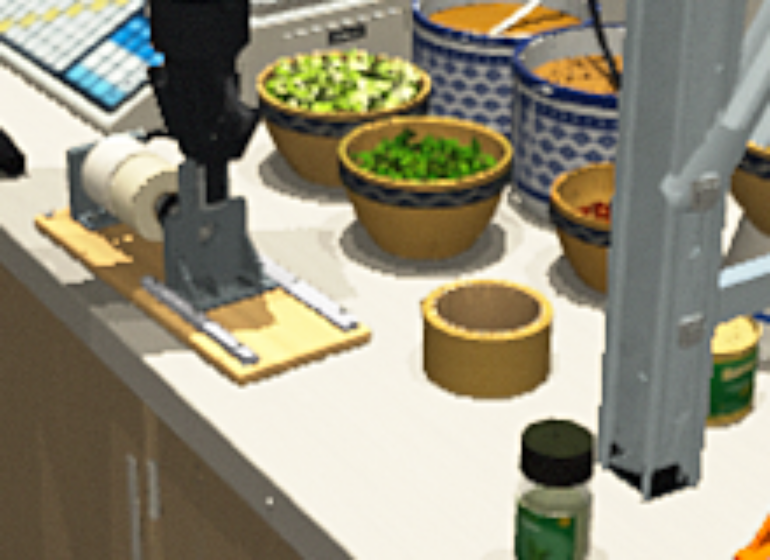

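The tool says about 9.9 mm is pushed in, and the measured push is 11.2 N including about 1 N of sliding friction. The wrist view shows the spring about half compressed (columns 258–298) with the foot between the strips. One last flatness and position check before handing in.

Run:
```python
from h import *
from cell import r
d=np.load("wrist6.npz");T=wT(d["p"],d["R"],d["mount"]);A=cloud(d,T)
H=np.stack([c*(A[...,0]-H0[0])+s_*(A[...,1]-H0[1]),-s_*(A[...,0]-H0[0])+c*(A[...,1]-H0[1])],-1)
y0=wh(d["p"])[1]
m=(H[...,1]<y0-.01)&(H[...,1]>y0-.045)&(H[...,0]>-.025)&(H[...,0]<.028)&(abs(A[...,2]-.018)<.004)
X=np.c_[H[m],np.ones(m.sum())]
for i in range(3):
    co=np.linalg.lstsq(X,A[m][:,2],rcond=None)[0];m&=abs(A[...,2]-(H@co[:2]+co[2]))<.0015;X=np.c_[H[m],np.ones(m.sum())]
print("tilt",np.degrees(co[:2]),"z",(H[m]@co[:2]+co[2]).mean())
hsv=cv2.cvtColor(d["pixels"],cv2.COLOR_RGB2HSV)
m=(abs(A[...,2]-.018)<.003)&(hsv[...,1]<60)&(abs(H[...,0])<.0355)&(H[...,1]<y0)&(H[...,1]>y0-.06)
pts=np.array([ray(d,T,u,v,.018)[:2] for v,u in zip(*np.where(m))])
print("heel y_h",np.percentile([wh(q)[1] for q in pts],0.5)," expect",y0-.047, rect(pts))
t0=r.current_t();r.sleep(.4)
F=r.current_contact_force();print(wh(r.current_tool_pos()),F,-s_*F[0]+c*F[1],r.current_qvel().round(4),r.current_t())
```

```text
tilt [ 0.00495327 -0.42297733] z 0.018465672554045208
heel y_h -0.0687984514108217  expect -0.06807533391654991 ((440.6754455566406, -155.5400848388672), (70.75458526611328, 47.453330993652344), 3.3233988285064697)
[ 0.00041489 -0.02105054] [ -0.20308231 -11.19312068   3.72773193] -11.163605153244212 [ 0.0006  0.0004 -0.0004 -0.0012  0.0003 -0.0002] 15.0583
```

One disagreement: under the push the heel has lifted by about 0.35 mm (tilt 0.42°), because the grip is above the spindle axis. I'll tip the tool slightly to seat the heel again.

```bash
cat >> h.py <<'E'
def foot(d):
    T=wT(d["p"],d["R"],d["mount"]);A=cloud(d,T)
    H=np.stack([c*(A[...,0]-H0[0])+s_*(A[...,1]-H0[1]),-s_*(A[...,0]-H0[0])+c*(A[...,1]-H0[1])],-1);y0=wh(d["p"])[1]
    m=(H[...,1]<y0-.01)&(H[...,1]>y0-.045)&(H[...,0]>-.025)&(H[...,0]<.028)&(abs(A[...,2]-.018)<.004)
    for i in range(4):
        X=np.c_[H[m],np.ones(m.sum())];co=np.linalg.lstsq(X,A[m][:,2],rcond=None)[0];m&=abs(A[...,2]-(H@co[:2]+co[2]))<.0015
    m2=(H[...,1]<y0-.055)&(H[...,1]>y0-.085)&(abs(H[...,0])<.028)&(abs(A[...,2]-.012)<.004)
    X=np.c_[H[m2],np.ones(m2.sum())];cb=np.linalg.lstsq(X,A[m2][:,2],rcond=None)[0]
    return np.degrees(co[:2]),np.degrees(cb[:2]),(H[m]@(co[:2]-cb[:2])+co[2]-cb[2]).mean(), m2.sum()
E
python3 - <<'E'
from h import *
from cell import r, optics
print("before",foot(np.load("wrist6.npz")))
def fm(n=8):
    a=[]
    for _ in range(n): a.append(np.r_[r.current_contact_force(),r.current_torque()]); r.sleep(.02)
    F=np.mean(a,0); return np.r_[c*F[0]+s_*F[1],-s_*F[0]+c*F[1],F[2:]].round(2)
ax=np.array([c,s_,0]); base=Ro.from_quat(yq(HY))
for th in (.4,.8):
    q=(Ro.from_rotvec(np.radians(th)*ax)*base).as_quat()
    r.move_linear([*hw(0,-.0207),.0970],rot=q,vel=.02); r.sleep(.25)
    p,R=r.current_tool_pos(),r.current_ee_rot()
    w=optics.get_image("wrist");d=dict(p=p,R=R,**w);np.savez(f"wrist7_{th}.npz",**d)
    print(th,wh(p).round(4),p[2].round(4),fm(),foot(d),r.current_t())
E
```

```text
before (array([ 0.00495327, -0.42297733]), array([0.06916605, 0.0481172 ]), np.float64(0.006217631772771451), np.int64(4873))
0.4 [ 0.0004 -0.0214] 0.0973 [ -0.91 -11.32   3.5   -2.3    0.11   0.03] (array([-0.01714026, -0.10188906]), array([-0.03249351,  0.03462606]), np.float64(0.006054262670198392), np.int64(4886)) 15.7417
0.8 [ 0.0004 -0.0215] 0.0973 [ -1.68 -11.34   4.59  -2.82   0.21   0.02] (array([-0.03370314, -0.07923689]), array([-0.09484166,  0.09261222]), np.float64(0.006033533503666459), np.int64(4924)) 16.425
```

The foot is flat again: 6.03 mm above the board and within the 0.1° noise. I'll advance about 0.8 mm to centre the push, confirm and hand in.

Run:
```python
from h import *
from cell import r, optics
ax=np.array([c,s_,0]); q=(Ro.from_rotvec(np.radians(.9)*ax)*Ro.from_quat(yq(HY))).as_quat()
r.move_linear([*hw(0,-.0198),.0970],rot=q,vel=.02); r.sleep(.4)
p,R=r.current_tool_pos(),r.current_ee_rot()
w=optics.get_image("wrist");d=dict(p=p,R=R,**w);np.savez("wrist8.npz",**d);cv2.imwrite("pics/wrist8.png",w["pixels"][:,:,::-1])
s=optics.get_image("side");cv2.imwrite("pics/side8.png",cv2.resize(s["pixels"][180:340,220:440,::-1],None,fx=3.5,fy=3.5))
F=r.current_contact_force();print(wh(p),p[2],F.round(2),(-s_*F[0]+c*F[1]).round(2),foot(d),r.current_opening(),r.current_t())
```

```text
[ 0.0004635  -0.02078739] 0.09735008508620796 [ -1.57 -14.35   3.82] -14.24 (array([0.05321893, 0.01846584]), array([0.0198345 , 0.01701816]), np.float64(0.006073236922414847), np.int64(4928)) 0.10388604653455864 17.175
```

View pics/side8.png

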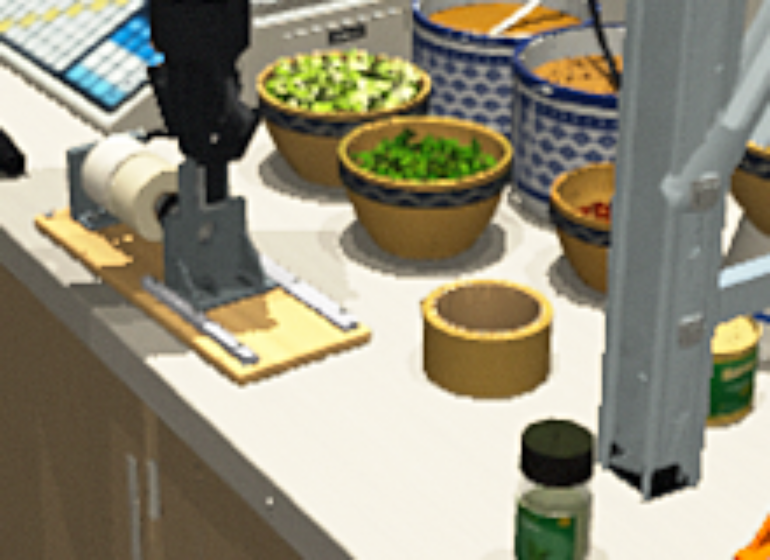

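View pics/wrist8.png

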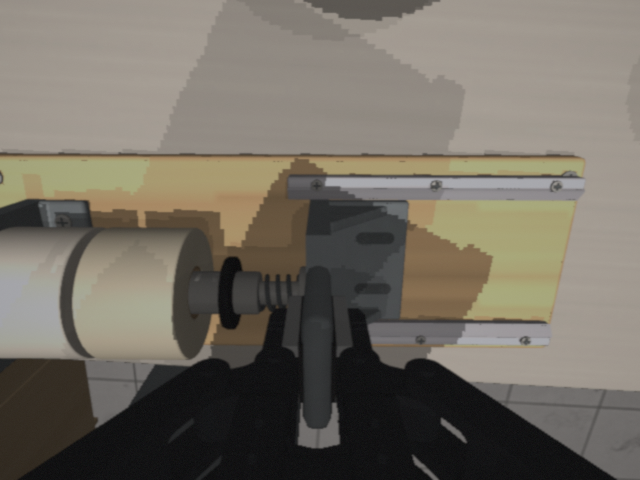

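The side view shows the nose centred in the hole at (207,232). The wrist view shows the foot square between the strips. The push now reads 14 N, including friction under the foot, so I'll ease back slightly and average it.

Run:
```python
from h import *
from cell import r, optics
ax=np.array([c,s_,0]); q=(Ro.from_rotvec(np.radians(.9)*ax)*Ro.from_quat(yq(HY))).as_quat()
def fy(n=10):
    a=[]
    for _ in range(n): a.append(r.current_contact_force()); r.sleep(.02)
    F=np.mean(a,0); return (-s_*F[0]+c*F[1]).round(2),F[2].round(2)
print(fy())
for y in (-.0200,-.0202,-.0204):
    r.move_linear([*hw(0,y),.0970],rot=q,vel=.02); r.sleep(.2); f=fy(); print(y,wh(r.current_tool_pos()).round(4),f)
    if f[0]>-11.5: break
r.sleep(.3)
p,R=r.current_tool_pos(),r.current_ee_rot()
w=optics.get_image("wrist");d=dict(p=p,R=R,**w);print(foot(d),wh(p),fy(),r.current_opening(),r.current_t())
```

```text
(np.float64(-13.64), np.float64(4.09))
-0.02 [ 0.0005 -0.0208] (np.float64(-11.88), np.float64(4.65))
-0.0202 [ 0.0005 -0.0209] (np.float64(-10.84), np.float64(5.39))
(array([-0.03193369,  0.16188846]), array([0.01101758, 0.02135717]), np.float64(0.006075500779697103), np.int64(4910)) [ 0.00046056 -0.02093554] (np.float64(-10.75), np.float64(5.4)) 0.1048867407006035 19.0917
```

The push is a steady 10.8 N with about 10 mm pushed in. The foot is flat and the grip is firm, so I'm handing in.

Run:
```python
from cell import r
r.hand_in(); print(r.current_t(), r.current_contact_force().round(2))
```

```text
the job is handed in; nothing more can be done
the job is handed in; nothing more can be done
```

The grey bracket is in place and the arm is still holding it by its tab. I handed in at about 19 s of the 42 s allowed. I set its foot down between the guide strips, pointing away from the rolls, and slid it along until the nose entered its hole.

**Last checks:**
- **Push:** steady at about 10.8 N, including a little friction under the foot.
- **Spindle end:** about 10 mm of its 22 mm pushed in, worked out from the tool position. The calibration is good to about 2 mm.
- **Foot:** flat to within about 0.15°, with its top 6.1 mm above the board (the foot is 6 mm thick). It is within 0.5 mm of the centre line.
- **Other things on the worktop:** I moved nothing else, and the last side view showed the nearby things in place. The screwdriver was mostly out of that view, so I did not check it separately.

**What went wrong or disagreed:**
- A units mistake of mine asked for an impossible move. The planner refused it and nothing moved.
- The side camera placed the bracket about 4 mm away from where the wrist camera did. I used the wrist camera's figure.
- The heel lifted about 0.35 mm when the push came on. I tilted the tool by 0.9° to seat it again.
- The push read 14 N for a short while with friction under the foot, so I eased it back to the final value.

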